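# Re-pin the length stop

## Task

One of two wooden pieces lies in the bay of the length-stop jig, but the sliding stop is still pinned too far out. Pull the ball-lock pin up against its detent, slide the stop towards the fixed end block to the hole that closes it up on the piece lying there (with only a few millimetres of slack), and push the pin down again through the stop and the rail until its collar sits on the stop. Leave that piece lying flat in the bay, square between end block and stop, and leave the other piece and everything else on the table where it is.

Things in the scene. Friction and masses are not known exactly. Their poses are not given: they have to be found in the camera images.
- stop_jig: Fixed length-stop jig; origin on the table under the middle of its rail; x points away from the bay, y along the rail to its open end, z up. The hollow aluminium rail is 48 mm wide, 235 mm long (y -115 to +120), 40 mm high; its top is a 12 mm plate with a row of three 17 mm through holes at x = 0. The bay is the strip of table at x -30 to -90 mm, between end block and stop.
- end_face (a point): a point on the inner face of the fixed wooden end block (50 mm high, at the rail's -y end, reaching out to jig x = -92 mm), 22 mm above the table; the face is at jig y = -95 mm
- hole_a (a point): centre of the first (start) hole, at the rail's top face, 40 mm above the table; jig y = +85. With the stop here the bay is 150 mm long
- hole_b (a point): centre of the middle hole, at the rail's top face; jig y = +50. With the stop here the bay is 115 mm long
- hole_c (a point): centre of the third hole, nearest the end block, at the rail's top face; jig y = +15. With the stop here the bay is 80 mm long
- stop (a joint): travel of the sliding stop along the rail, m: 0 at hole a (start), 0.035 at hole b, 0.070 at hole c, growing towards the end block; limits -0.006 and 0.076. The stop is a dark steel saddle, 58 x 60 mm, its top 67 mm above the table, 26 mm thick over the rail. It slides with about 1.2 N of friction and can be pushed, or carried along by the pin.
- stop_hole (a point): centre of the 17 mm through hole in the middle of the sliding stop, at its top face, 67 mm above the table
- stop_face (a point): a point on the face, towards the end block, of the stop's arm (12 mm thick, 64 mm high, 27 to 89 mm out to jig -x); the face is 30 mm from the hole's centre along the rail. The arm may push a piece along the bay
- lock_pin: Loose steel ball-lock pin, 113 mm long, 0.16 kg. Origin on its axis under the collar (27 mm wide, 5 mm thick), z up to the grip. The shank is 16 mm in diameter. Two sprung balls at z = -43 mm snap out under the rail's top plate when the collar sits on the stop. Pulling it out takes about 11 N at first and 1 to 3 N afterwards, putting it back into the stop about 5 to 8 N. It starts home in stop and hole a.
- pin_grip (a point): middle of the pin's upright black round grip: 30 mm in diameter, 36 mm high, this point 30 mm above the collar's underside; above the grip is a fixed 5 mm button that need not be pressed
- pin_tip (a point): tip of the pin's shank, 60 mm below the collar's underside, a 10 mm long cone. Lifted 35 to 40 mm, the tip is clear of the rail while the shank is still in the stop, so the pin can carry the stop along; lifted more than about 60 mm it is out altogether
- long_piece: pine offcut 50 x 110 x 32 mm (x, y, z), origin under its centre. It lies either in the bay (jig x near -60 mm), and then belongs to hole b, or behind the rail (jig x near +80 mm) as the spare; its y is along the rail
- short_piece: pine offcut 60 x 75 x 22 mm (x, y, z), origin under its centre. It lies either in the bay (jig x near -60 mm), and then belongs to hole c, or behind the rail (jig x near +80 mm) as the spare; its y is along the rail
- pencil_b: flat carpenter's pencil 118 x 9 x 8 mm lying behind the rail; not to be moved
- spanner_b: small chromed spanner, 194 mm long, lying behind the jig; not to be moved

How it is judged:
By the outcome, as a careful person would: the job done as asked, in the order asked, and still so for the second after the job is handed in, with the robot touching nothing.
It also fails if it takes over 40 s, if anything falls off the work surface, if the arm or the gripper's body presses on something with over 40 N, if the wrist force passes 120 N, or if a joint passes its speed limit or range.

## Robot

A 6-joint arm with a two-finger parallel gripper is mounted at the origin on a cart in front of the work surface, level with it; the furniture and walls round the work are solid. World frame = base frame: x ahead of the robot, y to its left, z up, the work surface at z = 0. Lengths are in m, angles in degrees, forces in N, time in s.
With the tool pointing down it reaches from about 0.3 to 0.75 m from the base axis. Payload 8.5 kg.
Tool frame: the origin (TCP) lies midway between the tips of the shut fingers; the grasp point (between the pads) lies 19 mm behind it (env.hold_point_z is the distance from the TCP to the grasp point, in m); z points along the fingers, y is the line along which they close (so a half turn about z gives the same grasp; the last joint's range is limited). The gripper opens to 85 mm and grips with 20 to 120 N. Pads are 22 mm wide; open, the fingers measure 114 mm over their backs; the gripper's body (76 mm by 85 mm) begins 54 mm behind the grasp point. The pads swing forward as they close: fully open they stand 13 mm farther back than shut.
Start: joints at [-77.71, 21.807, 74.336, -0, 83.858, -12.336], TCP at [0.229, -0.5, 0.231] pointing down, gripper open.
Joint ranges: [-178.18, 178.18], [-50.72, 133.34], [12.68, 142.11], [-81.47, 261.47], [9.98, 163.14], [-165.26, 165.26]. Speed limits (degrees/s): [136.94, 136.94, 180, 180, 180, 180].

## Interface

Orientations are given as a 3x3 rotation matrix whose columns are the frame's x, y, z axes.
In Python, from rig import observe, get_image, camera_info, env gives the robot as it stands.
- The arm moves only by the tool drive_tool, never from a script. Its arguments are lists of equal length, an entry for each row: "offset": the shift along the tool's x, y, z in units of 40 mm (1.0 is 40 mm), a list of three; "turn": the turn, a rotation vector about the tool's x, y, z in units of 6 degrees (1.0 is 6 degrees), a list of three; "hand": the opening, from 0 (shut) to 1 (fully open). A call has exactly 10 rows; each row shifts and turns the commanded pose from where the row before left it, along the tool's axes as they then stand; what a row does not reach is not made up. A row lasts 1/8 s, in which the tool goes at most 62.5 mm and 10.7 degrees, less where a joint would pass 70% of its speed; a pose out of reach is approached as far as the arm can. A call is refused whole if a number of a shift passes 1 or a number of a turn 1, either way. A call with a gripper value outside its range is refused whole. The fingers move at their own pace and stop on an object; "newtons" is the grip in N (left out, the last holds). Time passes only in rows, so rows that do not move let the fingers close, or fill a call up. It gives the time, the measured TCP pose, the force, the opening and the grip force at its end, in the units of the state.
- observe(): the state, without advancing time (a new reading comes with each control period).
- get_image(name): name is "side" or "top" or "wrist"; returns the picture (384x512x3 uint8, blue, green, red); there is no depth.
- camera_info(name): a dict with "fx", "fy", "cx", "cy" (pixels), "k1" (the pictures are not rectified: a ray, as slopes to the right and down, at radius r is drawn at 1 + k1 r^2 times it, then the intrinsics apply), "world_to_cam" (4x4, takes a point from world to camera coordinates). Camera axes: x right, y down, z forward; pixel columns grow to the right and rows downward; lengths in m; the calibration is good to about 2 mm. A picture is of the moment at which its call begins: read the wrist's pose just before it. camera_info takes no time and is no camera call; for the wrist camera it gives the pose at the moment of the call.
- env.close_job(): hands the job in; it is judged then, once.
The state is a dict: "time_s": time; "q": joint angles; "qvel": joint speeds; "joint_efforts": joint torques, N m; "position": TCP position; "tool_rot": TCP orientation; "ft_force": force on the tool from outside, world axes, zero at the start; "wrist_torque": the same for the moment, N m; "grip_width": finger opening in m; "gripper_force": force on a finger pad.
Only numpy, scipy, OpenCV 4.12 (cv2) and the standard library are available. Lean on these libraries where they do the work, as an engineer would, in place of code of your own. Each camera call takes 0.05 s, during which the arm holds its last target. There are 200 camera calls.

## Working session

There is one attempt and no reset: what is moved stays moved. The work goes in short steps, Python scripts to look and compute and a tool call to move; the robot and the scene stay as the last step left them, time stands still between calls to the robot, and variables do not carry over. Pictures are saved under pics/ and viewed, at most 10 in all, crops included, and the job is handed in when it is done.

Besides the shell and the picture viewer there is one more tool, called after ">>>" as a command line: name --argument value ..., lists and objects as JSON in quotes. drive_tool: Moves the arm, as the interface text tells. Its arguments: {"type":"object","properties":{"offset":{"type":"array"},"turn":{"type":"array"},"hand":{"type":"array"},"newtons":{"type":"number"}},"required":["offset","turn","hand"]}

```bash
mkdir -p pics; python3 - <<'E'
from rig import observe,get_image,camera_info,env
import cv2
for n in("top","side"):
    cv2.imwrite(f"pics/{n}0.png",get_image(n)); c=camera_info(n); print(n,{k:(v if not hasattr(v,'tolist') else v.tolist()) for k,v in c.items()})
s=observe();print(s["position"],s["tool_rot"],s["time_s"],s["grip_width"],env.hold_point_z)
E
```

```text
top {'fx': 414.2221245727853, 'fy': 414.2221245727853, 'cx': 248.69146922537263, 'cy': 195.10787001648373, 'k1': -0.03638262987857248, 'world_to_cam': [[0.011191190646815778, -0.9998857222038584, 0.01016365016983873, -0.22776493845316007], [-0.9960427591149981, -0.012043246626047348, -0.08805556328413383, 0.58499603964169], [0.08816790383403994, -0.009137983561620273, -0.9960637118126223, 0.9117949547748849], [0.0, 0.0, 0.0, 1.0]]}
side {'fx': 436.464975004989, 'fy': 436.464975004989, 'cx': 253.14047018067794, 'cy': 192.25631016990928, 'k1': -0.1172875724725092, 'world_to_cam': [[0.995027273803644, -0.09881941223527321, -0.012467884839207364, -0.5903887754536793], [-0.06157042751803797, -0.5118525920361812, -0.8568640536754291, -0.01812211752877235], [0.07829308297758263, 0.8533707563487969, -0.515391642701497, 1.0318871092289454], [0.0, 0.0, 0.0, 1.0]]}
[ 0.2291258  -0.49973685  0.23078653] [[ 9.09050856e-01  4.16685094e-01 -2.69699818e-04]
 [ 4.16685098e-01 -9.09050075e-01  1.22040823e-03]
 [ 2.63355278e-04 -1.22179304e-03 -9.99999219e-01]] 0.1 0.0858093259420413 0.0187
```

View pics/top0.png

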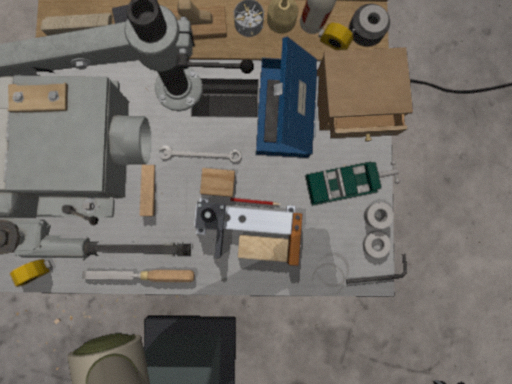

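View pics/side0.png

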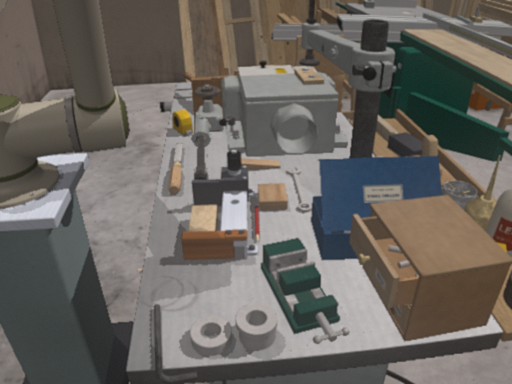

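The top view shows the end block at right (295,238) and the pin and stop at left (208,215). The long piece lies in the bay (263,248) and the short one is the spare (218,182), so the target is hole b. I'll zoom in for precise pixels.

```bash
python3 - <<'E'
import cv2
a=cv2.imread("pics/top0.png")[160:280,180:320]
b=cv2.imread("pics/side0.png")[140:270,170:280]
cv2.imwrite("pics/ct.png",cv2.resize(a,None,fx=5,fy=5,interpolation=cv2.INTER_CUBIC))
cv2.imwrite("pics/cs.png",cv2.resize(b,None,fx=4.6,fy=4.6,interpolation=cv2.INTER_CUBIC))
E
```

```text
(no output)
```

View pics/ct.png

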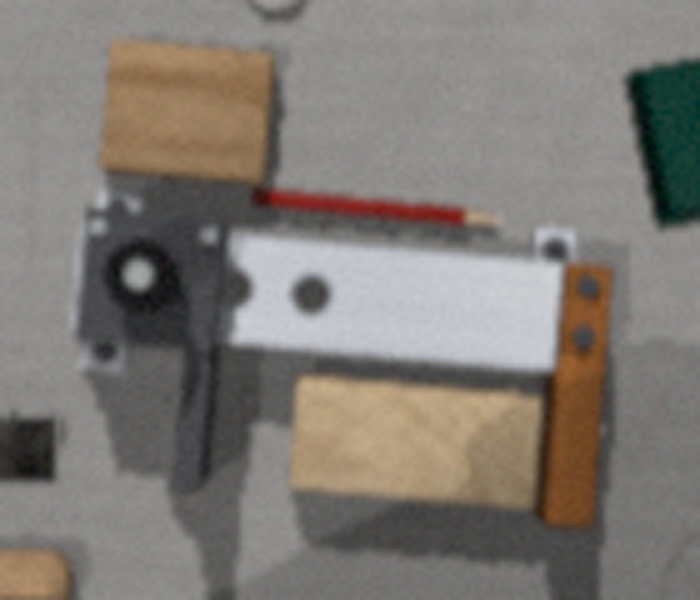

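View pics/cs.png

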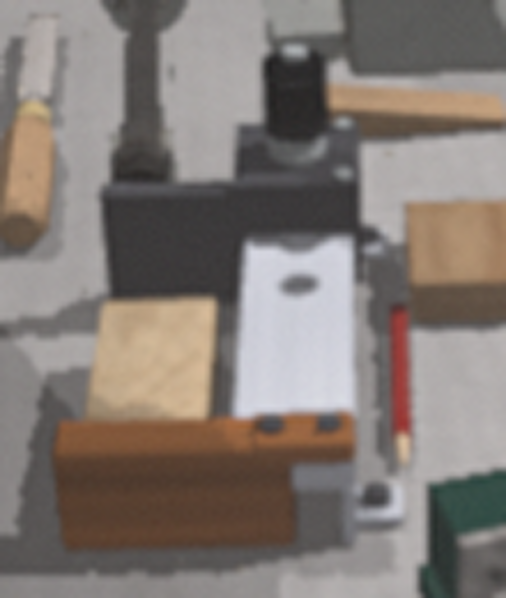

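Crop readings (top): pin button (138,275), hole c (312,295), lower end block face corner (543,522). The bay piece corners are (300,377), (292,488) and (540,506). Side crop: button (295,50), hole c (299,285). Next I fit the jig pose.

```bash
cat >h.py <<'E'
import numpy as np,json
from rig import observe,get_image,camera_info,env
from scipy.optimize import least_squares
def proj(c,P):
    q=np.c_[P,np.ones(len(P))]@np.array(c["world_to_cam"])[:3].T
    s=q[:,:2]/q[:,2:]; s=s*(1+c["k1"]*(s**2).sum(1,keepdims=True))
    return s*[c["fx"],c["fy"]]+[c["cx"],c["cy"]]
def R(d): a=np.radians(d); return np.array([[np.cos(a),-np.sin(a)],[np.sin(a),np.cos(a)]])
def w(p,L): L=np.array(L,float); return np.c_[L[:,:2]@R(p[2]).T+p[:2],L[:,2]]
def px(u,f,o): return (np.array(u)+.5)/f-.5+o
JIG=np.array([0.4535,-0.2,0.])
E
python3 - <<'E'
from h import *
ct,cs=camera_info("top"),camera_info("side")
T=[((0,15,.04),(312,295)),((0,85,.120),(138,275)),((-92,-95,.05),(543,522)),((-24,-40,.04),None)]
T=[t for t in T if t[1]]
S=[((0,15,.04),(299,285)),((0,85,.120),(295,50))]
m=lambda X:[(a/1e3,b/1e3,z) for (a,b,z),_ in X]
def res(p): 
    r=(proj(ct,w(p,m(T)))-px([t[1] for t in T],5,[180,160]))
    s=(proj(cs,w(p,m(S)))-px([t[1] for t in S],4.6,[170,140]))
    return np.r_[r.ravel(),s.ravel()]
f=least_squares(res,[.45,-.2,0],x_scale=[.01,.01,1]);p=f.x;print(p,res(p).round(2))
print("pin",w(p,[(0,.085,.097)]),"holeb",w(p,[(0,.05,.04)]))
# points with inverse projection at z
def inv(c,u,z):
    return least_squares(lambda q:(proj(c,np.array([[q[0],q[1],z]]))-u).ravel(),[.45,-.2]).x
for n,u,z in[("p1",(300,377),.032),("p2",(292,488),.032),("p3",(540,506),.032),("railU1",(230,237),.04),("railU2",(563,262),.04),("railL1",(232,345),.04),("railL2",(553,368),.04),("armtip",(188,488),.064)]:
    q=inv(ct,px(u,5,np.array([180,160])),z);print(n,((q-p[:2])@R(p[2])*1e3).round(1))
# tool yaw options
s=observe();Rm=s["tool_rot"];print(np.degrees(np.arctan2(Rm[1,1],Rm[0,1])), np.degrees(np.arctan2(Rm[1,0],Rm[0,0])))
d=np.r_[w(p,[(0,.085,.097)])[0]]-s["position"];print("world d",d,"tool d",Rm.T@d)
E
```

```text
[ 0.53398709 -0.2205938  -4.04945644] [-0.4  -0.55 -0.21 -0.68  0.08  0.05 -0.45  0.59 -0.61  0.6 ]
pin [[ 0.53998958 -0.13580601  0.097     ]] holeb [[ 0.53751797 -0.17071863  0.04      ]]
p1 [-37.8  16.4]
p2 [-87.2  15.8]
p3 [-86.2 -94.9]
railU1 [21.6 52.6]
railU2 [ 22.7 -96.3]
railL1 [-26.1  47.5]
railL2 [-24.7 -95.3]
armtip [-88.9  60. ]
-65.37450058518918 24.625480978982893
world d [ 0.31086378  0.36393085 -0.13378653] tool d [ 0.43420032 -0.2011356   0.13414673]
```

>>> drive_tool --offset '[[1, -0.46, 0], [1, -0.46, 0], [1, -0.46, 0], [1, -0.46, 0], [1, -0.46, 0], [1, -0.46, 0], [1, -0.46, 0], [1, -0.46, 0], [1, -0.46, 0], [1, -0.46, 0]]' --turn '[[0, 0, 0], [0, 0, 0], [0, 0, 0], [0, 0, 0], [0, 0, 0], [0, 0, 0], [0, 0, 0], [0, 0, 0], [0, 0, 0], [0, 0, 0]]' --hand '[1, 1, 1, 1, 1, 1, 1, 1, 1, 1]'

```text
time_s: 1.35
position: [0.5168, -0.1647, 0.2311]
tool_rot: [[0.909, 0.417, -0.001], [0.417, -0.909, 0.0], [-0.0, -0.0, -1.0]]
ft_force: [-0.1, 0.1, 0.2]
grip_width: 0.0858
gripper_force: 0.0
```

>>> drive_tool --offset '[[0.8, -0.4, 0], [0, 0, 0], [0, 0, 0], [0, 0, 0], [0, 0, 0], [0, 0, 0], [0, 0, 0], [0, 0, 0], [0, 0, 0], [0, 0, 0]]' --turn '[[0, 0, 0], [0, 0, 0.8], [0, 0, 0.8], [0, 0, 0.8], [0, 0, 0.8], [0, 0, 0.8], [0, 0, 0.8], [0, 0, 0], [0, 0, 0], [0, 0, 0]]' --hand '[1, 1, 1, 1, 1, 1, 1, 1, 1, 1]'

```text
time_s: 2.6
position: [0.5385, -0.1381, 0.2312]
tool_rot: [[0.997, -0.072, -0.0], [-0.072, -0.997, 0.0], [-0.0, -0.0, -1.0]]
ft_force: [-0.3, -0.5, 0.4]
grip_width: 0.0855
gripper_force: 0.0
```

```bash
cat >>h.py <<'E'
JIG=np.array([0.53399,-0.22059,-4.05])
def rep(y=.085,x=0.,tcpz=.078):
    s=observe();Rm=np.array(s["tool_rot"]);p=np.array(s["position"])
    d=np.r_[w(JIG,[(x,y,tcpz)])[0]]-p
    a=np.radians(-4.05);Rt=np.array([[np.cos(a),np.sin(a),0],[np.sin(a),-np.cos(a),0],[0,0,-1]])
    from scipy.spatial.transform import Rotation as Ro
    print("t",s["time_s"],"pos",p.round(4),"offset units",(Rm.T@d/.04).round(3),"turn units",(np.degrees(Ro.from_matrix(Rm.T@Rt).as_rotvec())/6).round(3),"ft",np.round(s["ft_force"],1),"w",s["grip_width"],s["gripper_force"],"q",np.round(s["q"],0))
    print("jig xy",((p[:2]-JIG[:2])@R(JIG[2])*1e3).round(1))
E
python3 - <<'E'
from h import *
import cv2
rep()
c=camera_info("wrist");im=get_image("wrist")
u=proj(c,w(JIG,[(0,.085,.12),(0,.015,.04),(0,.05,.04)]));print(u)
for q in u: cv2.drawMarker(im,tuple(int(round(v)) for v in q),(0,0,255),0,12,1)
cv2.imwrite("pics/w1.png",im)
E
```

```text
t 2.6 pos [ 0.5385 -0.1381  0.2312] offset units [ 0.034 -0.06   3.831] turn units [-0.001  0.002 -0.012] ft [-0.3 -0.5  0.4] w 0.08551155095171703 0.0 q [-27.  22.  73.   0.  84.  68.]
jig xy [-1.3 82.6]
[[252.39811503 183.69500845]
 [318.38541115 161.41569304]
 [285.69412953 161.45272479]]
```

View pics/w1.png

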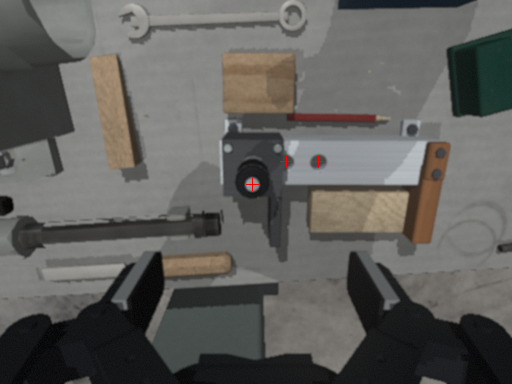

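The projected markers sit on the button (252,184) and on hole c (318,161), so the pose is good. I'll descend and grip.

>>> drive_tool --offset '[[0.03, -0.06, 0.6], [0, 0, 0.8], [0, 0, 0.8], [0, 0, 0.8], [0, 0, 0.5], [0, 0, 0.33], [0, 0, 0], [0, 0, 0], [0, 0, 0], [0, 0, 0]]' --turn '[[0, 0, 0], [0, 0, 0], [0, 0, 0], [0, 0, 0], [0, 0, 0], [0, 0, 0], [0, 0, 0], [0, 0, 0], [0, 0, 0], [0, 0, 0]]' --hand '[1, 1, 1, 1, 1, 1, 1, 0.5, 0.4, 0.4]' --newtons 70

```text
time_s: 3.9
position: [0.5401, -0.1359, 0.0786]
tool_rot: [[0.997, -0.073, 0.001], [-0.073, -0.997, -0.0], [0.001, 0.0, -1.0]]
ft_force: [-0.7, 0.7, -0.7]
grip_width: 0.0344
gripper_force: 0.0
```

>>> drive_tool --offset '[[0, 0, 0], [0, 0, 0], [0, 0, 0], [0, 0, 0], [0, 0, 0], [0, 0, 0], [0, 0, 0], [0, 0, 0], [0, 0, 0], [0, 0, 0]]' --turn '[[0, 0, 0], [0, 0, 0], [0, 0, 0], [0, 0, 0], [0, 0, 0], [0, 0, 0], [0, 0, 0], [0, 0, 0], [0, 0, 0], [0, 0, 0]]' --hand '[0.3, 0.2, 0.1, 0.1, 0.1, 0.1, 0.1, 0.1, 0.1, 0.1]' --newtons 70

```text
time_s: 5.15
position: [0.5401, -0.1359, 0.0787]
tool_rot: [[0.997, -0.073, 0.001], [-0.073, -0.997, -0.0], [0.001, 0.0, -1.0]]
ft_force: [-0.9, 0.4, 6.3]
grip_width: 0.0289
gripper_force: 68.7
```

```bash
python3 -c "
from h import *
rep()"
```

```text
t 5.15 pos [ 0.5401 -0.1359  0.0787] offset units [-0.002 -0.002  0.018] turn units [ 0.004 -0.008 -0.02 ] ft [-0.9  0.4  6.3] w 0.02890291397445579 68.69356513023376 q [-26.  31.  86.  -0.  63.  68.]
jig xy [ 0.1 84.9]
```

>>> drive_tool --offset '[[0, 0, -0.1], [0, 0, -0.1], [0, 0, -0.1], [0, 0, -0.12], [0, 0, -0.13], [0, 0, -0.13], [0, 0, -0.13], [0, 0, -0.13], [0, 0, 0], [0, 0, 0]]' --turn '[[0, 0, 0], [0, 0, 0], [0, 0, 0], [0, 0, 0], [0, 0, 0], [0, 0, 0], [0, 0, 0], [0, 0, 0], [0, 0, 0], [0, 0, 0]]' --hand '[0.1, 0.1, 0.1, 0.1, 0.1, 0.1, 0.1, 0.1, 0.1, 0.1]' --newtons 70

```text
time_s: 6.4
position: [0.5401, -0.1359, 0.116]
tool_rot: [[0.997, -0.073, 0.001], [-0.073, -0.997, -0.0], [0.001, 0.0, -1.0]]
ft_force: [0.1, 0.4, -1.8]
grip_width: 0.0289
gripper_force: 71.3
```

```bash
python3 - <<'E'
from h import *
import cv2
rep()
a=get_image("side")[90:240,150:350]
cv2.imwrite("pics/s2.png",cv2.resize(a,None,fx=4,fy=4,interpolation=cv2.INTER_CUBIC))
E
```

```text
t 6.4 pos [ 0.5401 -0.1359  0.116 ] offset units [-0.002 -0.003  0.95 ] turn units [ 0.002 -0.006 -0.021] ft [ 0.1  0.4 -1.8] w 0.02890311540354903 71.27560257911682 q [-26.  29.  83.   0.  68.  68.]
jig xy [ 0.1 84.9]
```

View pics/s2.png

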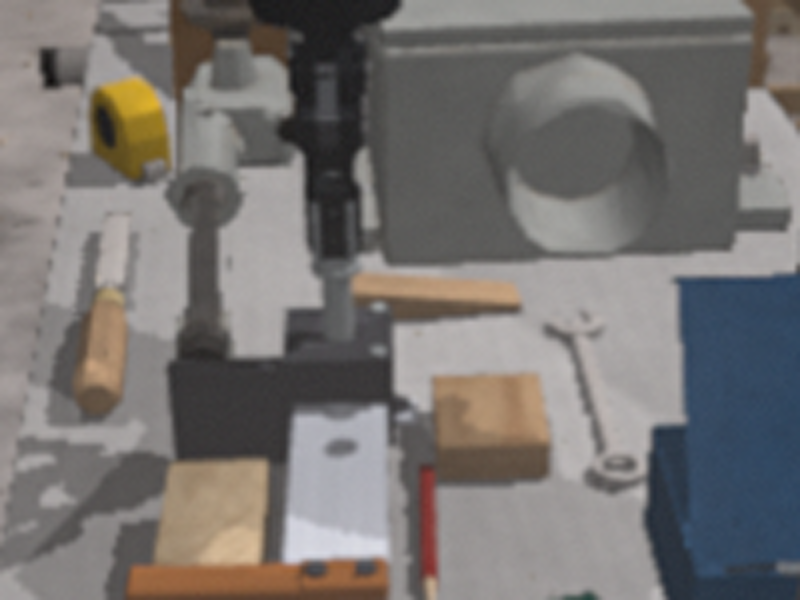

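The pin is lifted (shank visible from (335,262) to (340,335)) and is still in the stop. Now I slide 35 mm.

>>> drive_tool --offset '[[0, 0.05, 0], [0, 0.1, 0], [0, 0.15, 0], [0, 0.15, 0], [0, 0.15, 0], [0, 0.15, 0], [0, 0.1, 0], [0, 0.025, 0], [0, 0, 0], [0, 0, 0]]' --turn '[[0, 0, 0], [0, 0, 0], [0, 0, 0], [0, 0, 0], [0, 0, 0], [0, 0, 0], [0, 0, 0], [0, 0, 0], [0, 0, 0], [0, 0, 0]]' --hand '[0.1, 0.1, 0.1, 0.1, 0.1, 0.1, 0.1, 0.1, 0.1, 0.1]' --newtons 70

```text
time_s: 7.7
position: [0.5374, -0.1708, 0.1159]
tool_rot: [[0.997, -0.073, 0.0], [-0.073, -0.997, -0.0], [0.0, 0.0, -1.0]]
ft_force: [0.0, 0.1, -2.6]
grip_width: 0.0283
gripper_force: 71.1
```

```bash
python3 - <<'E'
from h import *
import cv2
rep(.05)
c=camera_info("wrist");im=get_image("wrist")
print(proj(c,w(JIG,[(0,.015,.04),(0,.05,.067)])))
cv2.imwrite("pics/w2.png",cv2.resize(im[90:290,130:400],None,fx=2.9,fy=2.9,interpolation=cv2.INTER_CUBIC))
E
```

```text
t 7.7 pos [ 0.5374 -0.1708  0.1159] offset units [ 0.002 -0.003  0.948] turn units [ 0.005 -0.002 -0.019] ft [ 0.   0.1 -2.6] w 0.028290599658735403 71.11765623092651 q [-30.  29.  82.  -0.  68.  65.]
jig xy [-0.1 49.9]
[[303.09827458 199.57461805]
 [255.17069088 213.9725583 ]]
```

View pics/w2.png

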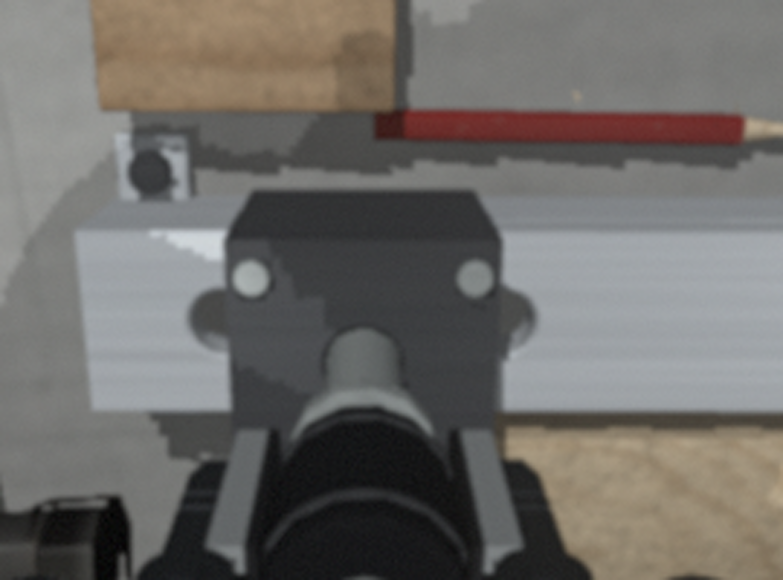

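The stop is centred: holes a and c peek out about equally either side (190–228 and 500–537). Now I push down.

>>> drive_tool --offset '[[0, 0, 0.1], [0, 0, 0.12], [0, 0, 0.12], [0, 0, 0.12], [0, 0, 0.12], [0, 0, 0.12], [0, 0, 0.12], [0, 0, 0.1], [0, 0, 0.02], [0, 0, 0]]' --turn '[[0, 0, 0], [0, 0, 0], [0, 0, 0], [0, 0, 0], [0, 0, 0], [0, 0, 0], [0, 0, 0], [0, 0, 0], [0, 0, 0], [0, 0, 0]]' --hand '[0.1, 0.1, 0.1, 0.1, 0.1, 0.1, 0.1, 0.1, 0.1, 0.1]' --newtons 70

```text
time_s: 9.0
position: [0.5371, -0.1708, 0.0787]
tool_rot: [[0.997, -0.073, -0.0], [-0.073, -0.997, -0.0], [-0.0, 0.0, -1.0]]
ft_force: [-4.0, 1.1, 8.4]
grip_width: 0.0284
gripper_force: 72.6
```

```bash
python3 -c "
from h import *
rep(.05)"
```

```text
t 9.0 pos [ 0.5371 -0.1708  0.0787] offset units [ 0.01  -0.003  0.018] turn units [ 0.004  0.003 -0.019] ft [-4.   1.1  8.4] w 0.028355369187344236 72.631995677948 q [-30.  32.  85.  -0.  63.  65.]
jig xy [-0.4 49.9]
```

>>> drive_tool --offset '[[0, 0, 0.02], [0, 0, 0.02], [0, 0, 0.01], [0, 0, 0], [0, 0, 0], [0, 0, 0], [0, 0, 0], [0, 0, 0], [0, 0, 0], [0, 0, 0]]' --turn '[[0, 0, 0], [0, 0, 0], [0, 0, 0], [0, 0, 0], [0, 0, 0], [0, 0, 0], [0, 0, 0], [0, 0, 0], [0, 0, 0], [0, 0, 0]]' --hand '[0.1, 0.1, 0.1, 0.1, 0.1, 0.1, 0.1, 0.1, 0.1, 0.1]' --newtons 70

```text
time_s: 10.25
position: [0.5372, -0.1709, 0.0786]
tool_rot: [[0.997, -0.072, 0.001], [-0.072, -0.997, -0.002], [0.001, 0.001, -1.0]]
ft_force: [-9.7, 3.3, 23.2]
grip_width: 0.0284
gripper_force: 73.8
```

The pin is at its original home height and bottomed out. I'll relieve the load and give a light tug (well below 11 N), then release.

>>> drive_tool --offset '[[0, 0, -0.02], [0, 0, -0.03], [0, 0, 0], [0, 0, 0], [0, 0, 0], [0, 0, 0], [0, 0, 0], [0, 0, 0], [0, 0, 0], [0, 0, 0]]' --turn '[[0, 0, 0], [0, 0, 0], [0, 0, 0], [0, 0, 0], [0, 0, 0], [0, 0, 0], [0, 0, 0], [0, 0, 0], [0, 0, 0], [0, 0, 0]]' --hand '[0.1, 0.1, 0.1, 0.1, 0.1, 0.1, 0.1, 0.4, 0.6, 0.9]'

```text
time_s: 11.5
position: [0.5373, -0.1707, 0.0778]
tool_rot: [[0.997, -0.073, -0.0], [-0.073, -0.997, 0.0], [-0.0, -0.0, -1.0]]
ft_force: [-0.2, 1.0, -0.3]
grip_width: 0.068
gripper_force: 0.0
```

>>> drive_tool --offset '[[0, 0, 0], [0, 0, 0], [0, 0, 0], [0, 0, 0], [0, 0, -0.3], [0, 0, -0.8], [0, 0, -1], [0, 0, -1], [0, 0, -0.8], [0, 0, 0]]' --turn '[[0, 0, 0], [0, 0, 0], [0, 0, 0], [0, 0, 0], [0, 0, 0], [0, 0, 0], [0, 0, 0], [0, 0, 0], [0, 0, 0], [0, 0, 0]]' --hand '[1, 1, 1, 1, 1, 1, 1, 1, 1, 1]'

```text
time_s: 12.75
position: [0.538, -0.1711, 0.2373]
tool_rot: [[0.997, -0.073, 0.005], [-0.073, -0.997, -0.003], [0.005, 0.003, -1.0]]
ft_force: [0.4, 0.2, -0.1]
grip_width: 0.0854
gripper_force: 0.0
```

```bash
python3 - <<'E'
from h import *
import cv2
rep(.05)
c=camera_info("wrist");im=get_image("wrist");sd=get_image("side")
print(proj(c,w(JIG,[(0,.05,.12)])),proj(camera_info("side"),w(JIG,[(0,.05,.12)])))
A=cv2.resize(im[90:290,150:450],(600,400));B=cv2.resize(sd[150:270,190:250],(200,400))
cv2.imwrite("pics/f.png",np.hstack([A,B]))
E
```

```text
t 12.75 pos [ 0.538  -0.1711  0.2373] offset units [-0.035 -0.018  3.984] turn units [ 0.024 -0.051 -0.02 ] ft [ 0.4  0.2 -0.1] w 0.08542024904658863 0.0 q [-30.  23.  72.   0.  85.  65.]
jig xy [ 0.5 49.7]
[[254.57575641 184.38987122]] [[232.92592695 158.70829001]]
```

View pics/f.png

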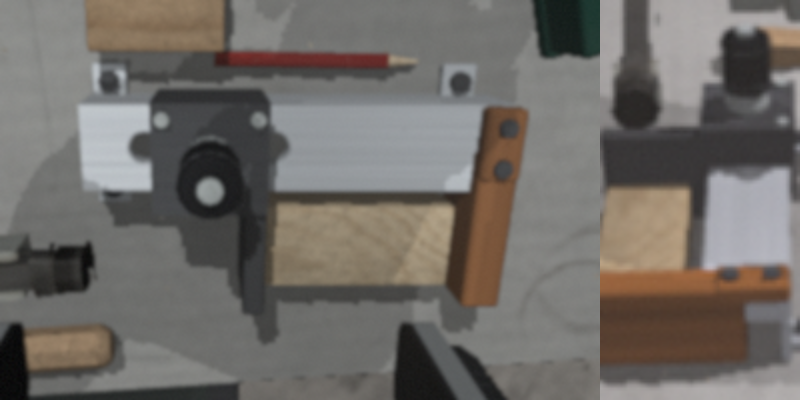

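The button is at (210,190) in the wrist crop and (746,30) in the side crop, matching the predictions for a seated pin at hole b. The piece lies square between end block and stop, and nothing else has moved. Handing in.

```bash
python3 -c "
from rig import env
print(env.close_job())"
```

```text
the job is handed in; nothing more can be done
None
```

The job is handed in: the stop is pinned at hole b with the pin seated to its collar, the long piece lies square in the bay, and the other piece and tools look undisturbed; the arm used about 13 s, and no verdict was returned.

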